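Snap open the bench stand and set up the identification chart

ROBOT

A 7-joint arm with a two-finger parallel gripper is mounted at the origin on the work surface. World frame = base frame: x ahead of the robot, y to its left, z up, the work surface at z = 0. Lengths are in m, angles in rad, forces in N, time in s.
With the tool pointing down it reaches from about 0.35 to 0.9 m from the base axis. Payload 8.1 kg.
Tool frame: the origin (TCP) lies at the very end of the fingers, on their centre line; the grasp point (between the pads) lies 19 mm behind it (env.tcp_to_grasp is the distance from the TCP to the grasp point, in m); y points along the fingers, x is the direction in which the jaws open and shut, and the axes are right-handed (so a half turn about y gives the same grasp; the last joint's range is limited). The gripper opens to 92 mm and grips with 3 to 60 N. Pads are 19 mm wide; open, the fingers measure 130 mm over their backs; the gripper's body (75 mm by 190 mm) begins 47 mm behind the grasp point.
Start: joints at [-1.426, 0.434, 0.025, 1.573, -0.012, 1.134, -0.075], TCP at [0.153, 0.606, 0.227] pointing down, gripper open.
Joint ranges: [-2.62, 2.62], [-0.44, 2.09], [-1.27, 1.32], [0.08, 2.57], [-1.32, 4.46], [0.12, 2], [-2.74, 2.74]. Speed limits (rad/s): [2.22, 2.22, 3.01, 3.01, 3.14, 3.14, 3.14].

INTERFACE

Orientations are given as a rotation vector (axis times angle).
In Python, from cell import env, vision, job, models gives the robot as it stands.
- The arm moves only by the tool servo_tool, never from a script. Its arguments are lists of equal length, an entry for each row: "linear": the shift along the tool's x, y, z in m, a list of three; "delta_rot": the turn, a rotation vector about the tool's x, y, z in degrees, a list of three; "hand": the gripper's target within -1 to 1 (fully open at 1, half-way at 0, shut at -1). In form: {"linear": [[dx, dy, dz], ...], "delta_rot": [[rx, ry, rz], ...], "hand": [hand, ...]}. A call has 1 to 20 rows; each row shifts and turns the pose as measured when the row begins, along the tool's axes as they then stand; what a row does not reach is not made up. A row lasts 1/12 s, in which the tool goes at most 41.7 mm and 7.16 degrees, less where a joint would pass 70% of its speed; a pose out of reach is approached as far as the arm can. A call with a gripper value outside its range is refused whole. The fingers move at their own pace and stop on an object; "grip_force" is the grip in N (left out, the last holds). Time passes only in rows, so rows that do not move let the fingers close. It gives the time, the measured TCP pose, the force and the opening at its end, in the units of the state.
- env.get_state(): the state, without advancing time (a new reading comes with each control period).
- vision.get_image(name): name is "scene" or "side" or "wrist"; returns (picture, depth): 384x512x3 uint8, red, green, blue; 384x512 float32, m along the optical axis (not along the pixel's ray), 0 where there is no reading.
- vision.calibration(name): a dict with "fx", "fy", "cx", "cy" (pixels), "dist_coeffs" ([k1, k2, p1, p2, k3] as OpenCV has them; the pictures are not rectified), "rvec" (rotation vector, rad) and "tvec" (3), from world to camera coordinates, as OpenCV has them. Camera axes: x right, y down, z forward; pixel columns grow to the right and rows downward; lengths in m; the calibration is good to about 2 mm. A picture is of the moment at which its call begins: read the wrist's pose just before it. calibration takes no time and is no camera call; for the wrist camera it gives the pose at the moment of the call.
- job.finish_job(): hands the job in, once; it reports no verdict.
Trained networks look in the newest picture that a camera, given by its name, has taken for a name from the list of things; names that differ only in an ending like _2 or _b are one class to them, and where a whole thing is asked for, a point or a joint stands for the part that bears it (a point fixed in the world has none). Each returns a list of dicts, best first, with "conf" (0 to 1); they miss things now and then, are a little off and sometimes report something else, mostly with a low value. They report only what shows in the picture. A call takes as long as a camera call. They do not tell look-alikes from the thing itself.
- models.look_for(query, camera): "location" ([column, row] as shares, 0 to 1, of the picture: columns of its width, rows of its height, amid what is visible of it).
The state is a dict: "clock": time; "joints": joint angles; "dq": joint speeds; "joint_torque": joint torques, N m; "ee_pos": TCP position; "ee_rot": TCP orientation; "ft_force": force on the tool from outside, world axes, zero at the start; "moment": the same for the moment, N m; "width": finger opening in m.
Only numpy, scipy, OpenCV 4.12 (cv2) and the standard library are available. Lean on these libraries where they do the work, as an engineer would, in place of code of your own. Each camera call takes 0.05 s, during which the arm holds its last target. There are 200 camera calls.

TASK

Set up the tall framed chart for the microscope work: first move the amber vial off the folded stand and stand it upright in the steel tray, then throw the stand's panel over until it snaps fully open. Finally take the tall chart from the rack and lean it on the open stand, its foot on the base behind the lip, centred and square to the panel. Set the vial and the chart down, do not drop them; keep the vial upright all the time and leave the pot, the low chart, the dropper bottle and the dish where they are.

Things in the scene. Friction and masses are not known exactly. Their poses are not given: they have to be found in the camera images.
- stand: Folding stand, fixed. White base, x -50..60, y -70..70 mm, top 12 mm above the bench. Origin on the bench; x from front (lip) to back (hinge), z up. Lip at x -10..-4 mm, 100 mm long, 22 mm high. Hinge axis along y at x 40, z 30 mm, between cheeks (y +-64, 10 thick, x 33..51, 38 mm high). The chart's foot goes on the base between lip and open panel.
- stand_panel (a joint): Angle of the aluminium panel, 112 mm wide (y), 8 thick, 8 to 70 mm from the hinge axis. 0: folded, level over the base towards the front, top 34 mm above the bench. 1.85: open, leaning 16 deg past upright to the back, top edge 97 mm high. An over-centre spring pulls it to folded below about 1 rad; past about 1.1 rad it snaps open by itself and stays. Spring at y -80 mm; the side lever turns with the panel.
- lever_knob (a point): Centre of the side lever's black knob: 14 mm diameter, 28 mm long along stand y (76 to 104 mm), on a thin 50 mm arm on the hinge shaft at y 80 mm, beside the panel. Folded: at stand x 23, y 90, z 77 mm, arm leaning 20 deg to the front. Pushed to stand +x (about 8 N) it swings over and down, snapping after about 50 mm; open: x 90, z 34 mm.
- vial_center (a point): Centre, half-way up, of the amber glass vial with white cap, 28 mm in diameter, 55 mm tall, about 50 g, standing on the folded panel. z is its axis.
- tray: Low open steel tray fixed to the bench, 140 mm (x) by 96 mm (y) outside, walls 4 mm thick and 16 mm high. Its inner floor lies 4 mm above the bench. Origin on the bench under its centre. The pot stands somewhere along its x.
- pot_center (a point): Bystander: centre of the white pot in the tray, 32 mm in diameter, 40 mm tall.
- rack: Grey chart rack fixed to the bench, 110 mm (x) by 120 mm (y), floor 8 mm above the bench, origin on the bench under its centre. Two slots along y at x = -25 and +25 mm, 14 mm wide, between walls 40 mm high above the bench.
- chart_center (a point): Centre of the tall framed chart, a board 10 mm thick (x), 90 mm wide (y), 150 mm tall (z), about 120 g, same on both faces, standing upright in one of the rack's slots, top 158 mm above the bench.
- low_chart_center (a point): Bystander: centre of the low chart, 10 mm thick (x), 100 mm wide (y), 85 mm tall (z), standing in the other slot, 50 mm away.
- dropper_center (a point): Bystander: centre of an amber dropper bottle with black cap, 34 mm in diameter, 68 mm tall, standing on the bench near the lever side of the stand, in front of the lever.
- dish_center (a point): Bystander: centre of a glass Petri dish with lid, 92 mm in diameter, 16 mm tall, on the bench at the other side of the stand.
Mind the look-alikes: they are no part of the job. What is shaped like the tray but blue is not meant.

How it is judged:
On the way, in this order (a step that is already met when the one before it is completed fails the run):
1. the vial stands upright in the tray, let go (x of vial_center in the frame of tray between -0.07 and 0.07 m and y of vial_center in the frame of tray between -0.048 and 0.048 m and z of vial_center in the frame of tray below 0.042 m and angle between vial_center's own z axis and vertical below 0.15 rad and contact force between the fingers and vial below 0.05 N), for 0.2 s.
2. the stand's panel has snapped fully open (value of joint stand_panel above 1.75 rad), for 0.2 s.
3. the tall chart leans on the open stand (x of chart_center in the frame of stand between 0.028 and 0.06 m and y of chart_center in the frame of stand between -0.022 and 0.022 m and z of chart_center in the frame of stand between 0.07 and 0.095 m and angle between chart_center's own z axis and vertical between 0.18 and 0.65 rad and angle between the y axis of chart_center and the y axis of stand, either way round below 0.2 rad), for 0.2 s.
At the end, for the whole second after the job is handed in: Vial upright (0.15 rad) on the tray floor; panel open (over 1.75 rad); tall chart at rest on the base behind the lip: centre at stand x 28 to 60 mm, within 22 mm of the middle, 70 to 95 mm high, leaning 0.18 to 0.65 rad, square to the panel within 0.2 rad; nothing held (all of step 3 and x of vial_center in the frame of tray between -0.07 and 0.07 m and y of vial_center in the frame of tray between -0.048 and 0.048 m and z of vial_center in the frame of tray below 0.042 m and angle between vial_center's own z axis and vertical below 0.15 rad and value of joint stand_panel above 1.75 rad and contact force between the fingers and anything else below 0.05 N and linear speed of each of chart, vial below 0.02 m/s); the robot touches nothing.
It fails at once if the vial is tipped (angle between vial_center's own z axis and vertical above 0.5 rad).
It fails at once if the vial is dropped or thrown from a height (height (world z) of vial_center above 0.085 m and contact force between the fingers and vial below 0.01 N).
It fails at once if the chart is dropped from a height (height (world z) of chart_center above 0.115 m and contact force between the fingers and chart below 0.01 N).
It fails at once if the pot, low chart, dropper bottle or dish is moved by more than 25 mm (distance of any of pot_center, low_chart_center, dropper_center, dish_center from where it was at the start of the episode above 0.025 m).
It also fails if it takes over 67 s, if anything falls off the work surface, if the arm or the gripper's body presses on something with over 40 N, if the wrist force passes 120 N, or if a joint passes its speed limit or range.

## Working session

There is one attempt and no reset: what is moved stays moved. The work goes in short steps, Python scripts to look and compute and a tool call to move; the robot and the scene stay as the last step left them, time stands still between calls to the robot, and variables do not carry over. Pictures are saved under pics/ and viewed, on a budget of 10 in all, crops included, one or two more only if the job needs it, and the job is handed in when it is done.

Besides the shell and the picture viewer there is one more tool, called after "Emit:" in YAML: its name, and indented under it one key for each argument. servo_tool: Moves the arm, as the interface text tells. Its arguments: {"type":"object","properties":{"linear":{"type":"array","items":{"type":"array","items":{"type":"number"}}},"delta_rot":{"type":"array","items":{"type":"array","items":{"type":"number"}}},"hand":{"type":"array","items":{"type":"number"}},"grip_force":{"type":"number"}},"required":["linear","delta_rot","hand"]}

```bash
mkdir -p pics; cat > h.py <<'E'
import numpy as np, cv2
from cell import env, vision, job, models
from scipy.spatial.transform import Rotation as R
def cloud(name):
    im,d=vision.get_image(name); c=vision.calibration(name)
    K=np.array([[c['fx'],0,c['cx']],[0,c['fy'],c['cy']],[0,0,1]])
    h,w=d.shape; u,v=np.meshgrid(np.arange(w),np.arange(h))
    p=cv2.undistortPoints(np.stack([u,v],-1).reshape(-1,1,2).astype(np.float64),K,np.array(c['dist_coeffs'],float)).reshape(h,w,2)
    pc=np.dstack([p[...,0]*d,p[...,1]*d,d]); Rm=R.from_rotvec(np.ravel(c['rvec'])).as_matrix()
    W=(pc-np.ravel(c['tvec']))@Rm; W[d<=0]=np.nan
    return im,W
def save(im,n): cv2.imwrite('pics/'+n,cv2.cvtColor(im,cv2.COLOR_RGB2BGR))
E
python3 - <<'E'
from h import *
s=env.get_state(); print({k:np.round(v,3) for k,v in s.items()}, R.from_rotvec(s['ee_rot']).as_matrix().round(3))
for n in ['scene','side']:
    im,W=cloud(n); save(im,n+'0.png'); np.save(n+'0.npy',W)
    for q in ['stand','lever_knob','vial_center','tray','pot_center','rack','chart_center','low_chart_center','dropper_center','dish_center']:
        for r in models.look_for(q,n)[:2]:
            u,v=int(r['location'][0]*512),int(r['location'][1]*384)
            print(n,q,round(r['conf'],2),(u,v),W[min(v,383),min(u,511)].round(3))
E
```

```text
{'clock': np.float64(0.0), 'joints': array([-1.426,  0.435,  0.025,  1.574, -0.012,  1.134, -0.075]), 'dq': array([ 0.   , -0.001,  0.001, -0.001,  0.001,  0.   , -0.001]), 'joint_torque': array([ 2.0000e-03, -6.6786e+01,  9.8600e-01, -3.1445e+01, -6.0000e-02,
        4.3000e-02,  0.0000e+00]), 'ee_pos': array([0.153, 0.605, 0.226]), 'ee_rot': array([-1.317, -1.024,  1.026]), 'ft_force': array([ 0.699,  0.044, -0.15 ]), 'moment': array([ 0.002, -0.037, -0.057]), 'width': np.float64(0.092)} [[ 0.245 -0.    -0.969]
 [ 0.969 -0.002  0.245]
 [-0.002 -1.    -0.   ]]
scene stand 0.77 (258, 230) [0.587 0.012 0.034]
scene lever_knob 0.94 (261, 222) [0.559 0.013 0.033]
scene vial_center 0.61 (261, 211) [0.558 0.014 0.068]
scene vial_center 0.52 (261, 223) [0.562 0.014 0.032]
scene tray 0.83 (386, 174) [0.294 0.301 0.006]
scene tray 0.65 (393, 226) [0.495 0.32  0.015]
scene pot_center 0.61 (399, 220) [0.499 0.33  0.042]
scene rack 0.76 (135, 206) [ 0.563 -0.303  0.029]
scene rack 0.65 (141, 177) [ 0.506 -0.302  0.074]
scene chart_center 0.75 (120, 177) [ 0.555 -0.329  0.112]
scene low_chart_ce
[... 312 characters left out ...]
29  0.035]
side lever_knob 0.6 (275, 201) [ 0.553 -0.005  0.037]
side vial_center 0.69 (269, 191) [0.543 0.012 0.069]
side vial_center 0.54 (228, 189) [0.491 0.148 0.035]
side tray 0.83 (149, 195) [0.302 0.323 0.007]
side tray 0.63 (195, 179) [0.477 0.32  0.004]
side pot_center 0.56 (194, 175) [0.477 0.325 0.017]
side rack 0.94 (351, 268) [ 0.485 -0.35   0.039]
side chart_center 0.39 (268, 194) [0.535 0.008 0.063]
side chart_center 0.39 (298, 228) [ 0.528 -0.129  0.017]
side low_chart_center 0.95 (348, 251) [ 0.493 -0.329  0.074]
side dropper_center 0.53 (230, 190) [0.495 0.143 0.032]
side dish_center 0.81 (299, 229) [ 0.525 -0.136  0.019]
side dish_center 0.37 (194, 173) [0.48  0.328 0.023]
```

View pictures.

```bash
python3 - <<'E'
import cv2,numpy as np
a=cv2.imread('pics/scene0.png')[130:290,60:480]; cv2.imwrite('pics/s0.png',cv2.resize(a,None,fx=1.9,fy=1.9))
b=cv2.imread('pics/side0.png')[120:330,90:440]; cv2.imwrite('pics/d0.png',cv2.resize(b,None,fx=2.2,fy=2.2))
E
```

```text
(no output)
```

View pics/s0.png

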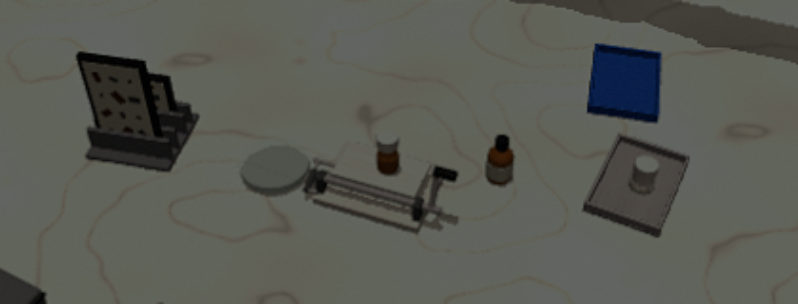

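View pics/d0.png

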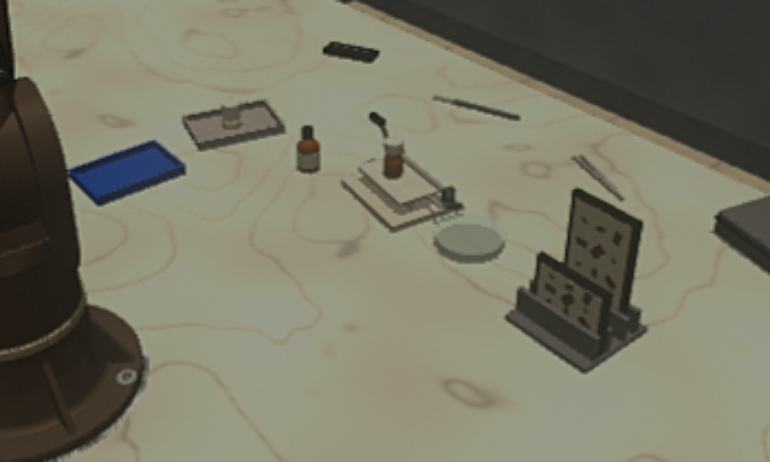

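```bash
python3 - <<'E'
from h import *
for n in ['scene','side']:
    W=np.load(n+'0.npy').reshape(-1,3); W=W[~np.isnan(W).any(1)]
    def reg(x0,x1,y0,y1,z0,z1):
        m=(W[:,0]>x0)&(W[:,0]<x1)&(W[:,1]>y0)&(W[:,1]<y1)&(W[:,2]>z0)&(W[:,2]<z1); return W[m]
    def rect(l,p):
        if len(p)<8: print(n,l,len(p));return
        r=cv2.minAreaRect((p[:,:2]*1000).astype(np.float32)); print(n,l,len(p),'rect c',np.round(r[0],1),'size',np.round(r[1],1),'ang',round(r[2],1),'z',np.percentile(p[:,2],[5,50,95]).round(3),'med',np.median(p,0).round(3))
    b=reg(.3,.8,-.0,.1,-.03,.006); print('bench z',np.median(b[:,2]),b[:,2].std())
    rect('panel',reg(.45,.66,-.075,.105,.03,.037))
    rect('base',reg(.45,.66,-.09,.11,.009,.016))
    rect('vial',reg(.48,.62,-.04,.06,.045,.1))
    rect('vialcap',reg(.48,.62,-.04,.06,.083,.1))
    rect('knob',reg(.45,.66,.07,.13,.06,.1))
    rect('tray',reg(.4,.6,.22,.42,.008,.022))
    rect('pot',reg(.4,.6,.22,.42,.025,.06))
    rect('drop',reg(.45,.57,.12,.19,.02,.09))
    rect('dish',reg(.45,.65,-.2,-.07,.012,.025))
    rect('racklow',reg(.4,.7,-.45,-.2,.005,.045))
    rect('tall',reg(.4,.7,-.45,-.2,.1,.17))
    rect('talltop',reg(.4,.7,-.45,-.2,.15,.17))
    rect('low',reg(.4,.54,-.45,-.2,.05,.092))
E
```

```text
bench z -0.00031527440900335873 0.0017850313597010906
scene panel 1020 rect c [558.6  12.2] size [173.8  83.3] ang 79.6 z [0.031 0.033 0.036] med [0.562 0.005 0.033]
scene base 621 rect c [553.1  -6.5] size [168.4 112.6] ang 81.1 z [0.009 0.011 0.014] med [0.589 0.008 0.011]
scene vial 221 rect c [549.1  17.4] size [25.5 28.4] ang 86.4 z [0.048 0.075 0.089] med [0.556 0.018 0.075]
scene vialcap 88 rect c [548.8  16.6] size [29.5 22.9] ang 11.2 z [0.085 0.088 0.09 ] med [0.55  0.017 0.088]
scene knob 98 rect c [585.6  92.8] size [28.2 16.1] ang 83.2 z [0.062 0.079 0.084] med [0.588 0.09  0.079]
scene tray 496 rect c [486.5 326.2] size [ 95.1 143.3] ang 73.6 z [0.009 0.014 0.018] med [0.497 0.327 0.014]
scene pot 128 rect c [487.5 331. ] size [26.7 28.4] ang 43.0 z [0.03  0.042 0.045] med [0.493 0.331 0.042]
scene drop 235 rect c [506.7 151.6] size [28.7 32.1] ang 18.1 z [0.022 0.043 0.068] med [0.511 0.152 0.043]
scene dish 817 rect c [ 546.7 -125.2] size [ 92.5 104.2] ang 5.2 z [0.013 0.015 0.018] med [ 0.552 -0.13   0.015]
scene racklow 1154 rect c [ 594.9 -344.5] size [220.5 199.8]
[... 1188 characters left out ...]
 med [0.483 0.325 0.041]
side drop 144 rect c [498.5 147.4] size [27.5 32.6] ang 31.3 z [0.022 0.043 0.068] med [0.496 0.146 0.043]
side dish 535 rect c [ 546.9 -128.5] size [96.2 99. ] ang 13.9 z [0.013 0.017 0.019] med [ 0.545 -0.133  0.017]
side racklow 1138 rect c [ 538.8 -320.7] size [216.4 149.4] ang 87.0 z [0.007 0.022 0.042] med [ 0.485 -0.349  0.022]
side tall 761 rect c [ 546.5 -327.9] size [92.3 13.9] ang 89.3 z [0.103 0.133 0.159] med [ 0.543 -0.332  0.133]
side talltop 183 rect c [ 546.5 -328.1] size [89.5 13.3] ang 89.0 z [0.151 0.157 0.16 ] med [ 0.544 -0.332  0.157]
side low 531 rect c [ 514.4 -332. ] size [ 50.  102.9] ang 0.2 z [0.052 0.072 0.091] med [ 0.493 -0.337  0.072]
```

Emit:
servo_tool:
  linear:
    - [-0.024, 0.002, -0.026]
    - [-0.024, 0.002, -0.026]
    - [-0.024, 0.002, -0.026]
    - [-0.024, 0.002, -0.026]
    - [-0.024, 0.002, -0.026]
    - [-0.024, 0.002, -0.026]
    - [-0.024, 0.002, -0.026]
    - [-0.024, 0.002, -0.026]
    - [-0.024, 0.002, -0.026]
    - [-0.024, 0.002, -0.026]
    - [-0.024, 0.002, -0.026]
    - [-0.024, 0.002, -0.026]
    - [-0.024, 0.002, -0.026]
    - [-0.024, 0.002, -0.026]
    - [-0.024, 0.002, -0.026]
    - [-0.024, 0.002, -0.026]
    - [-0.024, 0.002, -0.026]
    - [-0.024, 0.002, -0.026]
    - [-0.024, 0.002, -0.026]
    - [0, 0, 0]
  delta_rot:
    - [0, 0, 0]
    - [0, 0, 0]
    - [0, 0, 0]
    - [0, 0, 0]
    - [0, 0, 0]
    - [0, 0, 0]
    - [0, 0, 0]
    - [0, 0, 0]
    - [0, 0, 0]
    - [0, 0, 0]
    - [0, 0, 0]
    - [0, 0, 0]
    - [0, 0, 0]
    - [0, 0, 0]
    - [0, 0, 0]
    - [0, 0, 0]
    - [0, 0, 0]
    - [0, 0, 0]
    - [0, 0, 0]
    - [0, 0, 0]
  hand: [0.3, 0.3, 0.3, 0.3, 0.3, 0.3, 0.3, 0.3, 0.3, 0.3, 0.3, 0.3, 0.3, 0.3, 0.3, 0.3, 0.3, 0.3, 0.3, 0.3]
  grip_force: 10

```text
clock: 2.77
ee_pos: [0.5366, 0.0206, 0.1863]
ee_rot: [-1.311, -1.04, 1.022]
ft_force: [0.9, -0.1, -0.1]
width: 0.0598
```

```bash
cat >> h.py <<'E'
def st(*targets):
    s=env.get_state(); M=R.from_rotvec(s['ee_rot']).as_matrix()
    print('t',round(float(s['clock']),2),'q',np.round(s['joints'],2),'pos',np.round(s['ee_pos'],4),'w',round(float(s['width']),4),'F',np.round(s['ft_force'],1))
    print(' toolx yaw %.1f'%np.degrees(np.arctan2(M[1,0],M[0,0])),'tooly',M[:,1].round(3))
    for t in targets: print(' to',t,'tool lin',(M.T@(np.array(t)-s['ee_pos'])).round(4))
    return s,M
E
python3 - <<'E'
from h import *
im,W=cloud('wrist'); save(im,'w1.png'); np.save('w1.npy',W)
st([.5475,.0165,.13],[.5475,.0165,.046])
E
```

```text
t 2.82 q [-0.39  0.33  0.34  1.87 -0.14  0.96  1.34] pos [0.5352 0.0234 0.1861] w 0.0599 F [-0.7  0.5  0.1]
 toolx yaw 76.4 tooly [ 0.006  0.01  -1.   ]
 to [0.5475, 0.0165, 0.13] tool lin [-0.0044  0.0561 -0.0134]
 to [0.5475, 0.0165, 0.046] tool lin [-0.0053  0.1401 -0.0131]
```

View pics/w1.png

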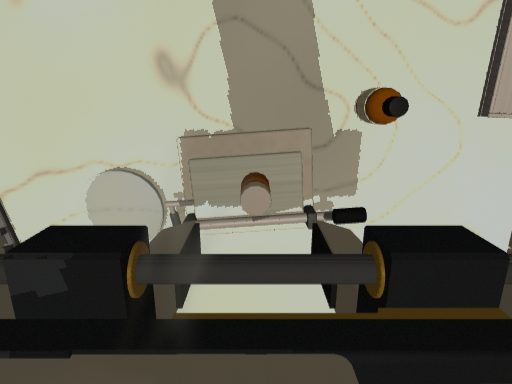

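```bash
python3 - <<'E'
from h import *
W=np.load('w1.npy').reshape(-1,3); W=W[~np.isnan(W).any(1)]
from scipy.optimize import minimize
def reg(x0,x1,y0,y1,z0,z1):
    m=(W[:,0]>x0)&(W[:,0]<x1)&(W[:,1]>y0)&(W[:,1]<y1)&(W[:,2]>z0)&(W[:,2]<z1); return W[m]
for nm,a in dict(panel=(.5,.585,-.07,.07,.029,.039),base=(.48,.54,-.09,.1,.008,.017),vialtop=(.5,.6,-.03,.06,.08,.1),knob=(.55,.62,.076,.13,.068,.09)).items():
    p=reg(*a); r=cv2.minAreaRect((p[:,:2]*1000).astype(np.float32)); print(nm,len(p),np.round(r[0],1),np.round(r[1],1),round(r[2],1),np.median(p,0).round(4))
p=reg(.5,.585,-.07,.08,.029,.039)
# centroid-based
for th in range(-12,1,1):
    c,s=np.cos(np.radians(th)),np.sin(np.radians(th)); q=p[:,:2]@np.array([[c,-s],[s,c]])
    e=[np.percentile(q[:,i],[1,99]) for i in (0,1)]; print(th,np.round(e,4).tolist(),np.round([np.ptp(e[0]),np.ptp(e[1])],4))
E
```

```text
panel 6420 [ 5.476e+02 -1.000e-01] [139.6  75.3] 80.6 [0.5434 0.0025 0.0346]
base 3535 [511.    0.8] [181.5  57.8] 90.0 [0.5063 0.0153 0.0128]
vialtop 806 [543.4  22.9] [26.2 26.1] 80.1 [0.5422 0.023  0.0896]
knob 528 [579.8  99.3] [27.8 14. ] 80.6 [0.578  0.0986 0.0832]
-12 [[0.497, 0.5708], [0.0506, 0.1818]] [0.0738 0.1312]
-11 [[0.4996, 0.5725], [0.041, 0.1725]] [0.0729 0.1316]
-10 [[0.502, 0.5741], [0.0314, 0.1633]] [0.0722 0.1319]
-9 [[0.5038, 0.5755], [0.0218, 0.1541]] [0.0718 0.1323]
-8 [[0.5051, 0.5768], [0.0122, 0.1447]] [0.0717 0.1325]
-7 [[0.506, 0.578], [0.0026, 0.1354]] [0.0719 0.1328]
-6 [[0.5068, 0.579], [-0.0069, 0.1261]] [0.0722 0.133 ]
-5 [[0.5074, 0.5799], [-0.0165, 0.1167]] [0.0725 0.1332]
-4 [[0.5078, 0.5808], [-0.026, 0.1074]] [0.0729 0.1335]
-3 [[0.5081, 0.5817], [-0.0356, 0.0982]] [0.0736 0.1337]
-2 [[0.5081, 0.5826], [-0.0451, 0.0888]] [0.0745 0.1339]
-1 [[0.508, 0.5832], [-0.0546, 0.0795]] [0.0752 0.1341]
0 [[0.5076, 0.5837], [-0.0641, 0.0701]] [0.0761 0.1342]
```

Emit:
servo_tool:
  linear:
    - [-0.001, 0.014, -0.004]
    - [-0.001, 0.014, -0.004]
    - [-0.001, 0.014, -0.003]
    - [-0.001, 0.014, -0.002]
    - [0, 0, 0]
  delta_rot:
    - [0, 0, 0]
    - [0, 0, 0]
    - [0, 0, 0]
    - [0, 0, 0]
    - [0, 0, 0]
  hand: [0.3, 0.3, 0.3, 0.3, 0.3]

```text
clock: 3.23
ee_pos: [0.5477, 0.0199, 0.1293]
ee_rot: [-1.307, -1.044, 1.02]
ft_force: [-1.0, -0.1, -1.0]
width: 0.0596
```

```bash
python3 - <<'E'
from h import *
st([.5475,.0165,.05])
E
```

```text
t 3.23 q [-0.36  0.42  0.31  1.91 -0.19  0.84  1.39] pos [0.5477 0.0199 0.1293] w 0.0596 F [-1.  -0.1 -1. ]
 toolx yaw 76.4 tooly [ 0.008  0.013 -1.   ]
 to [0.5475, 0.0165, 0.05] tool lin [-0.0045  0.0793 -0.0002]
```

Emit:
servo_tool:
  linear:
    - [-0.002, 0.018, 0]
    - [-0.001, 0.018, 0]
    - [-0.001, 0.018, 0]
    - [-0.0005, 0.016, 0]
    - [0, 0.008, 0]
    - [0, 0, 0]
  delta_rot:
    - [0, 0, 0]
    - [0, 0, 0]
    - [0, 0, 0]
    - [0, 0, 0]
    - [0, 0, 0]
    - [0, 0, 0]
  hand: [0.3, 0.3, 0.3, 0.3, 0.3, 0.3]

```text
clock: 3.73
ee_pos: [0.5476, 0.0232, 0.0525]
ee_rot: [-1.303, -1.053, 1.021]
ft_force: [-0.7, 0.8, 0.1]
width: 0.0597
```

```bash
python3 - <<'E'
from h import *
st([.5475,.0165,.048])
E
```

```text
t 3.73 q [-0.32  0.52  0.27  1.97 -0.24  0.66  1.44] pos [0.5476 0.0232 0.0525] w 0.0597 F [-0.7  0.8  0.1]
 toolx yaw 76.8 tooly [ 0.011  0.017 -1.   ]
 to [0.5475, 0.0165, 0.048] tool lin [-0.0067  0.0044 -0.0014]
```

Emit:
servo_tool:
  linear:
    - [-0.007, 0.002, -0.001]
    - [0, 0, 0]
    - [0, 0, 0]
    - [0, 0, 0]
    - [0, 0, 0]
    - [0, 0, 0]
    - [0, 0, 0]
    - [0, 0, 0]
    - [0, 0, 0]
  delta_rot:
    - [0.4, 0, 1.1]
    - [0, 0, 0]
    - [0, 0, 0]
    - [0, 0, 0]
    - [0, 0, 0]
    - [0, 0, 0]
    - [0, 0, 0]
    - [0, 0, 0]
    - [0, 0, 0]
  hand: [0.3, 0.3, -1, -1, -1, -1, -1, -1, -1]
  grip_force: 12

```text
clock: 4.48
ee_pos: [0.5496, 0.0172, 0.0552]
ee_rot: [-1.312, -1.042, 1.036]
ft_force: [-0.9, 0.2, 0.5]
width: 0.0266
```

```bash
python3 - <<'E'
from h import *
st([.526,.314,.15])
E
```

```text
t 4.48 q [-0.33  0.53  0.28  1.96 -0.22  0.68  1.43] pos [0.5496 0.0172 0.0552] w 0.0266 F [-0.9  0.2  0.5]
 toolx yaw 76.9 tooly [ 0.005 -0.    -1.   ]
 to [0.526, 0.314, 0.15] tool lin [ 0.2837 -0.0949  0.09  ]
```

Emit:
servo_tool:
  linear:
    - [0, -0.01, 0]
    - [0, -0.02, 0]
    - [0, -0.025, 0]
    - [0, -0.025, 0]
    - [0.012, -0.012, 0.004]
    - [0.024, 0, 0.008]
    - [0.03, 0, 0.01]
    - [0.03, 0, 0.01]
    - [0.03, 0, 0.01]
    - [0.03, 0, 0.01]
    - [0.03, 0, 0.01]
    - [0.03, 0, 0.01]
    - [0.025, 0, 0.008]
    - [0.015, 0, 0.004]
    - [0.008, 0, 0.002]
    - [0, 0, 0]
  delta_rot:
    - [0, 0, 0]
    - [0, 0, 0]
    - [0, 0, 0]
    - [0, 0, 0]
    - [0, 0, 0]
    - [0, 0, 0]
    - [0, 0, 0]
    - [0, 0, 0]
    - [0, 0, 0]
    - [0, 0, 0]
    - [0, 0, 0]
    - [0, 0, 0]
    - [0, 0, 0]
    - [0, 0, 0]
    - [0, 0, 0]
    - [0, 0, 0]
  hand: [-1, -1, -1, -1, -1, -1, -1, -1, -1, -1, -1, -1, -1, -1, -1, -1]

```text
clock: 5.82
ee_pos: [0.5255, 0.3028, 0.1625]
ee_rot: [-1.318, -1.039, 1.026]
ft_force: [-0.2, -0.5, -0.1]
width: 0.0266
```

```bash
python3 - <<'E'
from h import *
st([.526,.314,.1],[.526,.314,.027])
E
```

```text
t 5.82 q [-0.82  0.46  0.29  1.73 -0.15  0.97  0.86] pos [0.5255 0.3028 0.1625] w 0.0266 F [-0.2 -0.5 -0.1]
 toolx yaw 76.3 tooly [ 0.009  0.001 -1.   ]
 to [0.526, 0.314, 0.1] tool lin [0.0108 0.0625 0.0027]
 to [0.526, 0.314, 0.027] tool lin [0.0106 0.1355 0.0033]
```

Emit:
servo_tool:
  linear:
    - [0.01, 0.01, 0.002]
    - [0.001, 0.02, 0.001]
    - [0, 0.025, 0]
    - [0, 0.025, 0]
    - [0, 0.015, 0]
    - [0, 0.008, 0]
    - [0, 0, 0]
  delta_rot:
    - [0, 0, 0.5]
    - [0, 0, 0]
    - [0, 0, 0]
    - [0, 0, 0]
    - [0, 0, 0]
    - [0, 0, 0]
    - [0, 0, 0]
  hand: [-1, -1, -1, -1, -1, -1, -1]

```text
clock: 6.4
ee_pos: [0.5294, 0.3077, 0.0551]
ee_rot: [-1.332, -1.027, 1.026]
ft_force: [-0.3, -0.2, -0.5]
width: 0.0266
```

```bash
python3 - <<'E'
from h import *
s,M=st([.526,.314,.027])
im,W=cloud('scene'); save(cv2.resize(im[150:270,300:470],None,fx=4.5,fy=4.5),'s2.png')
p=W.reshape(-1,3); m=(p[:,0]>.4)&(p[:,0]<.6)&(p[:,1]>.22)&(p[:,1]<.42)&(p[:,2]>.008)&(p[:,2]<.03)
r=cv2.minAreaRect((p[m,:2]*1000).astype(np.float32)); print(r)
E
```

```text
t 6.4 q [-0.8   0.6   0.26  1.8  -0.19  0.76  0.87] pos [0.5294 0.3077 0.0551] w 0.0266 F [-0.3 -0.2 -0.5]
 toolx yaw 75.8 tooly [ 0.01  -0.012 -1.   ]
 to [0.526, 0.314, 0.027] tool lin [0.0056 0.028  0.0052]
((485.7096862792969, 326.28082275390625), (95.09028625488281, 146.02102661132812), 73.88285064697266)
```

View pics/s2.png

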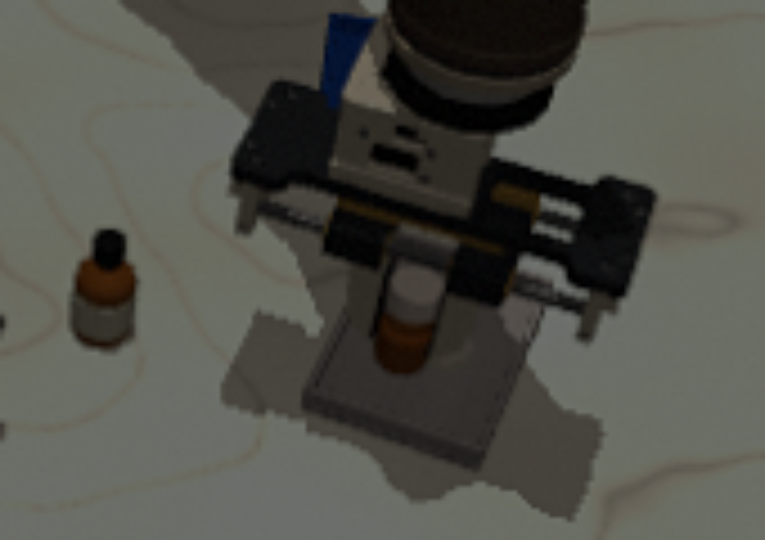

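Emit:
servo_tool:
  linear:
    - [0.005, 0, 0.004]
    - [0.001, 0.01, 0.001]
    - [0, 0.008, 0]
    - [0, 0.004, 0]
    - [0, 0.003, 0]
    - [0, 0, 0]
  delta_rot:
    - [0.7, 0, -0.5]
    - [0, 0, 0]
    - [0, 0, 0]
    - [0, 0, 0]
    - [0, 0, 0]
    - [0, 0, 0]
  hand: [-1, -1, -1, -1, -1, -1]

```text
clock: 6.95
ee_pos: [0.5288, 0.3161, 0.0322]
ee_rot: [-1.316, -1.028, 1.018]
ft_force: [0.6, 0.8, -0.9]
width: 0.0267
```

```bash
python3 - <<'E'
from h import *
s,M=st([.526,.314,.025])
E
```

```text
t 6.95 q [-0.78  0.64  0.24  1.8  -0.21  0.72  0.89] pos [0.5288 0.3161 0.0322] w 0.0267 F [ 0.6  0.8 -0.9]
 toolx yaw 75.7 tooly [ 0.005  0.005 -1.   ]
 to [0.526, 0.314, 0.025] tool lin [-0.0028  0.0071  0.0023]
```

Emit:
servo_tool:
  linear:
    - [-0.002, 0.005, 0.002]
    - [0, 0.003, 0]
    - [0, 0.002, 0]
    - [0, 0, 0]
    - [0, 0, 0]
  delta_rot:
    - [0, 0, 0.3]
    - [0, 0, 0]
    - [0, 0, 0]
    - [0, 0, 0]
    - [0, 0, 0]
  hand: [-1, -1, -1, -1, -1]

```text
clock: 7.37
ee_pos: [0.5272, 0.3148, 0.0236]
ee_rot: [-1.32, -1.027, 1.02]
ft_force: [-0.6, 0.6, -1.4]
width: 0.0269
```

```bash
python3 - <<'E'
from h import *
s,M=st([.526,.314,.025])
E
```

```text
t 7.37 q [-0.79  0.65  0.23  1.81 -0.21  0.7   0.89] pos [0.5272 0.3148 0.0236] w 0.0269 F [-0.6  0.6 -1.4]
 toolx yaw 75.7 tooly [ 0.005  0.    -1.   ]
 to [0.526, 0.314, 0.025] tool lin [-0.0011 -0.0014  0.001 ]
```

Emit:
servo_tool:
  linear:
    - [0, 0.002, 0]
    - [0, 0.001, 0]
    - [0, 0, 0]
  delta_rot:
    - [0, 0, 0]
    - [0, 0, 0]
    - [0, 0, 0]
  hand: [-1, -1, -1]

```text
clock: 7.62
ee_pos: [0.5277, 0.3149, 0.0227]
ee_rot: [-1.32, -1.028, 1.019]
ft_force: [-0.2, 0.2, 0.8]
width: 0.0268
```

Emit:
servo_tool:
  linear:
    - [0, 0, 0]
    - [0, 0, 0]
    - [0, 0, 0]
    - [0, 0, 0]
    - [0, 0, 0]
    - [0, -0.015, 0]
    - [0, -0.025, 0]
    - [0, -0.03, 0]
    - [0, -0.03, 0]
    - [0, 0, 0]
  delta_rot:
    - [0, 0, 0]
    - [0, 0, 0]
    - [0, 0, 0]
    - [0, 0, 0]
    - [0, 0, 0]
    - [0, 0, 0]
    - [0, 0, 0]
    - [0, 0, 0]
    - [0, 0, 0]
    - [0, 0, 0]
  hand: [-0.3, -0.1, 0, 0, 0, 0, 0, 0, 0, 0]

```text
clock: 8.45
ee_pos: [0.5252, 0.3137, 0.1226]
ee_rot: [-1.321, -1.023, 1.025]
ft_force: [1.4, 0.5, -0.1]
width: 0.0458
```

```bash
python3 - <<'E'
from h import *
s,M=st([.56,.09,.14],[.55,.09,.14])
for n in ['scene','side']:
    im,W=cloud(n); W=W.reshape(-1,3)
    for a in [(.49,.56,.28,.35,.03,.08),(.45,.52,.3,.36,.025,.06),(.55,.63,.07,.13,.06,.1)]:
        m=(W[:,0]>a[0])&(W[:,0]<a[1])&(W[:,1]>a[2])&(W[:,1]<a[3])&(W[:,2]>a[4])&(W[:,2]<a[5]); p=W[m]
        r=cv2.minAreaRect((p[:,:2]*1000).astype(np.float32)); print(n,np.round(r[0],1),np.round(r[1],1),p[:,2].max().round(3))
E
```

```text
t 8.45 q [-0.82  0.52  0.28  1.74 -0.17  0.9   0.85] pos [0.5252 0.3137 0.1226] w 0.0458 F [ 1.4  0.5 -0.1]
 toolx yaw 75.7 tooly [ 0.001 -0.004 -1.   ]
 to [0.56, 0.09, 0.14] tool lin [-0.2083 -0.0165 -0.0891]
 to [0.55, 0.09, 0.14] tool lin [-0.2107 -0.0165 -0.0794]
scene [512.1 321.1] [25.4 58.5] 0.063
scene [499.1 326.1] [27.  54.5] 0.059
scene [587.8  92.9] [29.1 13.1] 0.086
side [508.2 320.8] [26.7 59.5] 0.064
side [497.3 320.9] [36.1 56.7] 0.059
side [582.7  91.6] [36.1 14.6] 0.086
```

Emit:
servo_tool:
  linear:
    - [-0.012, 0, -0.005]
    - [-0.024, 0, -0.01]
    - [-0.026, 0, -0.012]
    - [-0.026, 0, -0.012]
    - [-0.026, 0, -0.012]
    - [-0.026, 0, -0.012]
    - [-0.026, 0, -0.012]
    - [-0.018, 0, -0.006]
    - [-0.008, 0, -0.003]
    - [0, 0, 0]
    - [0, 0, 0]
  delta_rot:
    - [0, 0, 0]
    - [0, 0, 0]
    - [0, 0, 0]
    - [0, 0, 0]
    - [0, 0, 0]
    - [0, 0, 0]
    - [0, 0, 0]
    - [0, 0, 0]
    - [0, -6.3, 0]
    - [0, 0, 0]
    - [0, 0, 0]
  hand: [-1, -1, -1, -1, -1, -1, -1, -1, -1, -1, -1]

```text
clock: 9.47
ee_pos: [0.5492, 0.085, 0.1059]
ee_rot: [-1.27, -1.08, 1.13]
ft_force: [-0.2, 0.0, -0.7]
width: 0.0003
```

```bash
python3 - <<'E'
from h import *
s,M=st([.559,.107,.12],[.559,.107,.058])
im,W=cloud('wrist'); save(im,'w3.png')
E
```

```text
t 9.47 q [-0.45  0.47  0.27  1.88 -0.15  0.84  1.32] pos [0.5492 0.085  0.1059] w 0.0003 F [-0.2  0.  -0.7]
 toolx yaw 82.0 tooly [-0.024 -0.017 -1.   ]
 to [0.559, 0.107, 0.12] tool lin [ 0.0228 -0.0147 -0.0064]
 to [0.559, 0.107, 0.058] tool lin [ 0.0241  0.0472 -0.0077]
```

View pics/w3.png

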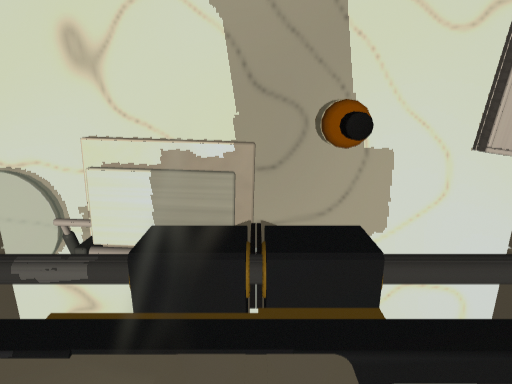

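Emit:
servo_tool:
  linear:
    - [0.012, 0, 0]
    - [0.01, 0, 0]
    - [0, 0.012, 0]
    - [0, 0.014, 0]
    - [0, 0.014, 0]
    - [0, 0.006, 0]
    - [0, 0, 0]
  delta_rot:
    - [-1.2, 0, -1.2]
    - [0, 0, 0]
    - [0, 0, 0]
    - [0, 0, 0]
    - [0, 0, 0]
    - [0, 0, 0]
    - [0, 0, 0]
  hand: [-1, -1, -1, -1, -1, -1, -1]

```text
clock: 10.1
ee_pos: [0.5507, 0.1181, 0.0564]
ee_rot: [-1.269, -1.103, 1.104]
ft_force: [1.2, -0.3, 0.4]
width: 0.0006
```

```bash
python3 - <<'E'
from h import *
s,M=st([.559,.107,.058],[.626,.097,.058])
E
```

```text
t 10.1 q [-0.47  0.54  0.23  1.92 -0.19  0.71  1.3 ] pos [0.5507 0.1181 0.0564] w 0.0006 F [ 1.2 -0.3  0.4]
 toolx yaw 81.9 tooly [-0.003  0.002 -1.   ]
 to [0.559, 0.107, 0.058] tool lin [-0.0098 -0.0016 -0.0098]
 to [0.626, 0.097, 0.058] tool lin [-0.0102 -0.0019 -0.0775]
```

Emit:
servo_tool:
  linear:
    - [-0.011, 0, -0.004]
    - [0, 0, -0.008]
    - [0, 0, -0.01]
    - [0, 0, -0.012]
    - [0, 0, -0.012]
    - [0, 0, -0.012]
    - [0, 0, -0.012]
    - [0, 0, -0.012]
    - [0, 0, 0]
  delta_rot:
    - [0, 0, 0]
    - [0, 0, 0]
    - [0, 0, 0]
    - [0, 0, 0]
    - [0, 0, 0]
    - [0, 0, 0]
    - [0, 0, 0]
    - [0, 0, 0]
    - [0, 0, 0]
  hand: [-1, -1, -1, -1, -1, -1, -1, -1, -1]

```text
clock: 10.85
ee_pos: [0.6237, 0.0962, 0.055]
ee_rot: [-1.248, -1.082, 1.118]
ft_force: [0.5, -0.1, 0.2]
width: 0.0005
```

```bash
python3 - <<'E'
from h import *
s,M=st([.626,.097,.058])
im,W=cloud('scene'); save(cv2.resize(im[150:270,180:370],None,fx=4,fy=4),'s4.png'); np.save('s4.npy',W)
E
```

```text
t 10.85 q [-0.38  0.64  0.23  1.71 -0.2   0.84  1.37] pos [0.6237 0.0962 0.055 ] w 0.0005 F [ 0.5 -0.1  0.2]
 toolx yaw 81.9 tooly [-0.032  0.004 -0.999]
 to [0.626, 0.097, 0.058] tool lin [ 0.0011 -0.0031 -0.0021]
```

View pics/s4.png

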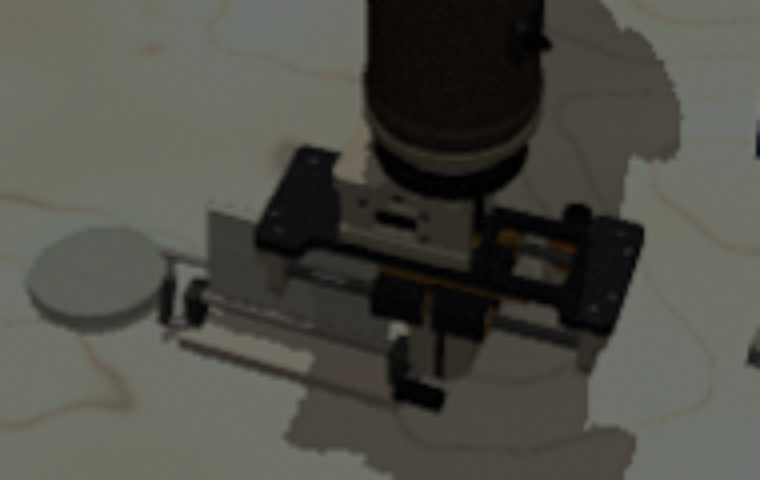

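Emit:
servo_tool:
  linear:
    - [0, -0.02, 0]
    - [0, -0.025, 0]
    - [0, -0.015, 0]
    - [0, -0.012, 0]
    - [0, -0.012, 0]
    - [0, -0.012, 0]
    - [0, -0.012, 0]
    - [0, -0.012, 0]
    - [0, -0.012, 0]
    - [0, -0.012, 0]
    - [0, -0.012, 0]
    - [0, -0.012, 0]
    - [0, -0.012, 0]
    - [0, 0, 0]
    - [0, 0, 0]
  delta_rot:
    - [-1.8, 0, 0]
    - [0, 0, 0]
    - [0, 7, 0]
    - [0, 7, 0]
    - [0, 7, 0]
    - [0, 7, 0]
    - [0, 7, 0]
    - [0, 7, 0]
    - [0, 7, 0]
    - [0, 7, 0]
    - [0, 7, 0]
    - [0, 7, 0]
    - [0, 7, 0]
    - [0, 6, 0]
    - [0, 0, 0]
  hand: [-1, -1, -1, -1, -1, -1, -1, -1, -1, -0.1, -0.1, -0.1, -0.1, -0.1, -0.1]

```text
clock: 12.15
ee_pos: [0.6324, 0.0921, 0.259]
ee_rot: [-1.562, 0.024, -0.076]
ft_force: [-0.7, 0.7, -0.6]
width: 0.0356
```

```bash
python3 - <<'E'
from h import *
s,M=st([.5484,-.328,.22])
E
```

```text
t 12.15 q [-0.69  0.47  0.71  1.56 -0.33  1.19  0.01] pos [0.6324 0.0921 0.259 ] w 0.0356 F [-0.7  0.7 -0.6]
 toolx yaw -3.7 tooly [ 0.033  0.007 -0.999]
 to [0.5484, -0.328, 0.22] tool lin [-0.0582  0.0333 -0.4249]
```

Emit:
servo_tool:
  linear:
    - [-0.004, 0.002, -0.014]
    - [-0.004, 0.002, -0.028]
    - [-0.004, 0.002, -0.034]
    - [-0.004, 0.002, -0.034]
    - [-0.004, 0.002, -0.034]
    - [-0.004, 0.002, -0.034]
    - [-0.004, 0.002, -0.034]
    - [-0.004, 0.002, -0.034]
    - [-0.004, 0.002, -0.034]
    - [-0.004, 0.002, -0.034]
    - [-0.004, 0.002, -0.034]
    - [-0.004, 0.002, -0.034]
    - [-0.004, 0.002, -0.028]
    - [0, 0, -0.014]
    - [0, 0, 0]
    - [0, 0, 0]
  delta_rot:
    - [-0.5, -2.7, 1.9]
    - [0, 0, 0]
    - [0, 0, 0]
    - [0, 0, 0]
    - [0, 0, 0]
    - [0, 0, 0]
    - [0, 0, 0]
    - [0, 0, 0]
    - [0, 0, 0]
    - [0, 0, 0]
    - [0, 0, 0]
    - [0, 0, 0]
    - [0, 0, 0]
    - [0, 0, 0]
    - [0, 0, 0]
    - [0, 0, 0]
  hand: [-0.1, -0.1, -0.1, -0.1, -0.1, -0.1, -0.1, -0.1, -0.1, -0.1, -0.1, -0.1, -0.1, -0.1, -0.1, -0.1]

```text
clock: 13.48
ee_pos: [0.5864, -0.352, 0.2364]
ee_rot: [-1.574, -0.055, 0.029]
ft_force: [-0.0, 0.5, -0.3]
width: 0.0414
```

```bash
python3 - <<'E'
from h import *
s,M=st([.5484,-.328,.2],[.5484,-.328,.121])
im,W=cloud('scene'); np.save('s5.npy',W)
p=W.reshape(-1,3);p=p[~np.isnan(p).any(1)]
# panel in open state
m=(p[:,0]>.53)&(p[:,0]<.66)&(p[:,1]>-.07)&(p[:,1]<.075)&(p[:,2]>.045)&(p[:,2]<.105); q=p[m]
r=cv2.minAreaRect((q[:,:2]*1000).astype(np.float32)); print('panel',len(q),r,q[:,2].max(),np.median(q,0))
for z in (.05,.07,.09):
    k=q[abs(q[:,2]-z)<.006]; print(z,len(k),cv2.minAreaRect((k[:,:2]*1000).astype(np.float32)))
# panel plane fit
c=q.mean(0); n=np.linalg.svd(q-c)[2][2]; print('plane c',c,'n',n, 'yaw',np.degrees(np.arctan2(n[1],n[0])))
for a in [(.49,.56,.28,.35,.03,.08),(.5,.6,-.4,-.25,.1,.17),(.56,.66,.07,.13,.02,.05)]:
    m=(p[:,0]>a[0])&(p[:,0]<a[1])&(p[:,1]>a[2])&(p[:,1]<a[3])&(p[:,2]>a[4])&(p[:,2]<a[5]); k=p[m]
    r=cv2.minAreaRect((k[:,:2]*1000).astype(np.float32)); print(np.round(r[0],1),np.round(r[1],1),r[2],k[:,2].max().round(3))
E
```

```text
t 13.48 q [ 0.06  0.58  0.68  1.45 -0.38  1.23  0.84] pos [ 0.5864 -0.352   0.2364] w 0.0414 F [-0.   0.5 -0.3]
 toolx yaw 3.1 tooly [ 0.016 -0.003 -1.   ]
 to [0.5484, -0.328, 0.2] tool lin [-0.0372  0.0357  0.0262]
 to [0.5484, -0.328, 0.121] tool lin [-0.0385  0.1147  0.0265]
panel 647 ((599.5287475585938, -8.20294189453125), (127.93486022949219, 20.245311737060547), 78.91197967529297) 0.09998913786740934 [0.60257444 0.00104585 0.07770969]
0.05 109 ((593.4686889648438, -7.524143218994141), (125.5947494506836, 8.090299606323242), 78.91197967529297)
0.07 115 ((601.2816772460938, -0.46826934814453125), (112.22769927978516, 7.615219593048096), 82.65538787841797)
0.09 174 ((605.24169921875, -1.0325965881347656), (111.73919677734375, 10.425615310668945), 80.98721313476562)
plane c [ 6.02277887e-01 -2.81828654e-04  7.60573159e-02] n [ 0.95881298 -0.16617474 -0.23035542] yaw -9.83243189927083
[511.5 321.3] [25.3 57.5] 63.97554016113281 0.062
[ 549.7 -326.6] [91.5 15.2] 88.8403091430664 0.162
[626.6  81.4] [66.3 24.9] 4.409281253814697 0.042
```

Emit:
servo_tool:
  linear:
    - [-0.018, 0.012, 0.013]
    - [-0.018, 0.012, 0.013]
    - [0, 0.01, 0]
    - [0, 0, 0]
    - [0, 0, 0]
  delta_rot:
    - [0.2, 4.1, 0.9]
    - [0, 0, 0]
    - [0, 0, 0]
    - [0, 0, 0]
    - [0, 0, 0]
  hand: [-0.1, -0.1, -0.1, -0.1, -0.1]

```text
clock: 13.95
ee_pos: [0.5524, -0.3188, 0.2021]
ee_rot: [-1.568, 0.002, -0.008]
ft_force: [0.4, -0.0, 0.7]
width: 0.0413
```

```bash
python3 - <<'E'
from h import *
s,M=st([.548,-.328,.2],[.548,-.328,.121])
E
```

```text
t 13.95 q [-0.01  0.54  0.7   1.61 -0.38  1.13  0.78] pos [ 0.5524 -0.3188  0.2021] w 0.0413 F [ 0.4 -0.   0.7]
 toolx yaw -0.3 tooly [ 0.004  0.002 -1.   ]
 to [0.548, -0.328, 0.2] tool lin [-0.0043  0.002  -0.0093]
 to [0.548, -0.328, 0.121] tool lin [-0.0046  0.081  -0.0095]
```

Emit:
servo_tool:
  linear:
    - [-0.004, 0.008, -0.007]
    - [-0.001, 0.018, -0.002]
    - [0, 0.018, 0]
    - [0, 0.018, 0]
    - [0, 0.012, 0]
    - [0, 0.004, 0]
    - [0, 0, 0]
  delta_rot:
    - [0, 0, 0]
    - [0, 0, 0]
    - [0, 0, 0]
    - [0, 0, 0]
    - [0, 0, 0]
    - [0, 0, 0]
    - [0, 0, 0]
  hand: [-0.1, -0.1, -0.1, -0.1, -0.1, -0.1, -0.1]
  grip_force: 25

```text
clock: 14.53
ee_pos: [0.5531, -0.3309, 0.1232]
ee_rot: [-1.573, -0.011, -0.007]
ft_force: [-0.3, 0.0, 0.5]
width: 0.0414
```

```bash
python3 - <<'E'
from h import *
s,M=st([.548,-.328,.121])
im,W=cloud('side'); save(cv2.resize(im[150:330,270:430],None,fx=3.2,fy=3.2),'d6.png')
E
```

```text
t 14.53 q [ 0.04  0.62  0.65  1.69 -0.44  0.97  0.85] pos [ 0.5531 -0.3309  0.1232] w 0.0414 F [-0.3  0.   0.5]
 toolx yaw 0.2 tooly [ 0.012 -0.002 -1.   ]
 to [0.548, -0.328, 0.121] tool lin [-0.0051  0.0022  0.0029]
```

View pics/d6.png

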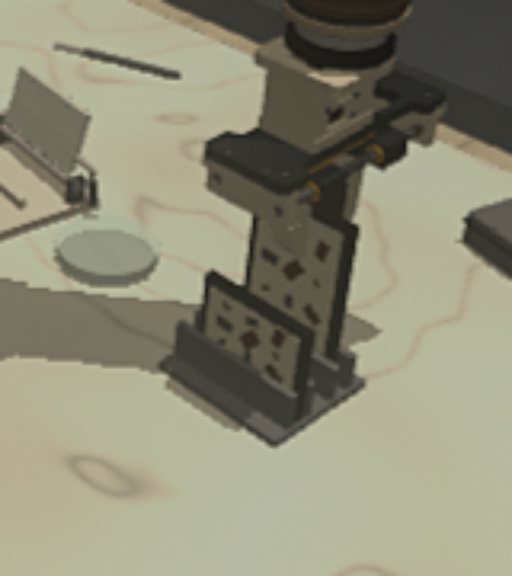

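Emit:
servo_tool:
  linear:
    - [-0.005, 0.002, 0.002]
    - [0, 0, 0]
    - [0, 0, 0]
    - [0, 0, 0]
    - [0, 0, 0]
    - [0, 0, 0]
    - [0, 0, 0]
    - [0, 0, 0]
  delta_rot:
    - [0, 1, 0.7]
    - [0, 0, 0]
    - [0, 0, 0]
    - [0, 0, 0]
    - [0, 0, 0]
    - [0, 0, 0]
    - [0, 0, 0]
    - [0, 0, 0]
  hand: [-0.1, -1, -1, -1, -1, -1, -1, -1]
  grip_force: 25

```text
clock: 15.25
ee_pos: [0.5488, -0.3303, 0.1253]
ee_rot: [-1.576, 0.011, -0.015]
ft_force: [-0.4, -0.1, -1.2]
width: 0.0099
```

```bash
python3 - <<'E'
from h import *
s,M=st([.548,-.328,.121])
E
```

```text
t 15.25 q [ 0.03  0.62  0.66  1.69 -0.44  0.98  0.83] pos [ 0.5488 -0.3303  0.1253] w 0.0099 F [-0.4 -0.1 -1.2]
 toolx yaw -0.9 tooly [ 0.002 -0.005 -1.   ]
 to [0.548, -0.328, 0.121] tool lin [-0.0008  0.0043  0.0023]
```

Emit:
servo_tool:
  linear:
    - [0, -0.006, 0]
    - [0, -0.012, 0]
    - [0, -0.015, 0]
    - [0, -0.018, 0]
    - [0, -0.02, 0]
    - [0, -0.02, 0]
    - [0, -0.02, 0]
    - [0, -0.015, 0]
    - [0, -0.008, 0]
    - [0, 0, 0]
  delta_rot:
    - [0, 0, 0]
    - [0, 0, 0]
    - [0, 0, 0]
    - [0, 0, 0]
    - [0, 0, 0]
    - [0, 0, 0]
    - [0, 0, 0]
    - [0, 0, 0]
    - [0, 0, 0]
    - [0, 0, 0]
  hand: [-1, -1, -1, -1, -1, -1, -1, -1, -1, -1]

```text
clock: 16.08
ee_pos: [0.5485, -0.3297, 0.2729]
ee_rot: [-1.577, 0.01, -0.018]
ft_force: [0.4, 0.2, -1.2]
width: 0.0101
```

```bash
python3 - <<'E'
from h import *
s,M=st([.602,-.003,.27])
im,W=cloud('side'); p=W.reshape(-1,3)
m=(p[:,0]>.4)&(p[:,0]<.6)&(p[:,1]>-.45)&(p[:,1]<-.2)&(p[:,2]>.13)&(p[:,2]<.22);k=p[m];print(len(k),k[:,2].min(),cv2.minAreaRect((k[:,:2]*1000).astype(np.float32)))
E
```

```text
t 16.08 q [-0.02  0.49  0.74  1.51 -0.34  1.26  0.75] pos [ 0.5485 -0.3297  0.2729] w 0.0101 F [ 0.4  0.2 -1.2]
 toolx yaw -1.0 tooly [ 0.005 -0.006 -1.   ]
 to [0.602, -0.003, 0.27] tool lin [0.0477 0.0012 0.3276]
779 0.15578748039370946 ((545.4734497070312, -327.39361572265625), (13.356983184814453, 91.74124145507812), 3.4320085048675537)
```

Emit:
servo_tool:
  linear:
    - [0.002, 0, 0.01]
    - [0.004, 0, 0.02]
    - [0.004, 0, 0.028]
    - [0.004, 0, 0.03]
    - [0.004, 0, 0.03]
    - [0.004, 0, 0.03]
    - [0.004, 0, 0.03]
    - [0.004, 0, 0.03]
    - [0.004, 0, 0.03]
    - [0.004, 0, 0.028]
    - [0.004, 0, 0.024]
    - [0.004, 0, 0.02]
    - [0.002, 0, 0.012]
    - [0, 0, 0.006]
    - [0, 0, 0]
    - [0, 0, 0]
  delta_rot:
    - [0, 0, 0]
    - [0, 0, 0]
    - [0, 0, 0]
    - [0, 0, 0]
    - [0, 0, 0]
    - [0, 0, 0]
    - [0, 0, 0]
    - [0, 0, 0]
    - [0, 0, 0]
    - [0, 0, 0]
    - [0, 0, 0]
    - [0, 0, 0]
    - [0, 4, 0]
    - [0, 4, 0]
    - [0, 0, 0]
    - [0, 0, 0]
  hand: [-1, -1, -1, -1, -1, -1, -1, -1, -1, -1, -1, -1, -1, -1, -1, -1]

```text
clock: 17.47
ee_pos: [0.5938, 0.0296, 0.2499]
ee_rot: [-1.571, 0.142, -0.101]
ft_force: [0.2, -1.2, -2.2]
width: 0.0095
```

```bash
python3 - <<'E'
from h import *
s,M=st([.602,-.003,.25])
E
```

```text
t 17.47 q [-0.64  0.44  0.74  1.64 -0.31  1.21  0.01] pos [0.5938 0.0296 0.2499] w 0.0095 F [ 0.2 -1.2 -2.2]
 toolx yaw -8.9 tooly [-0.026 -0.002 -1.   ]
 to [0.602, -0.003, 0.25] tool lin [ 0.0132 -0.0003 -0.031 ]
```

Emit:
servo_tool:
  linear:
    - [0.006, 0, -0.015]
    - [0.006, 0, -0.014]
    - [0, 0, 0]
    - [0, 0, 0]
    - [0, 0, 0]
    - [0, 0, 0]
  delta_rot:
    - [0, 0, 0]
    - [0, 0, 5]
    - [0, 0, 5]
    - [0, 0, 5]
    - [0, 0, 4.5]
    - [0, 0, 0]
  hand: [-1, -1, -1, -1, -1, -1]

```text
clock: 17.97
ee_pos: [0.5961, -0.0032, 0.2467]
ee_rot: [-1.52, 0.414, 0.192]
ft_force: [-1.0, 0.1, -2.4]
width: 0.0097
```

```bash
python3 - <<'E'
from h import *
s,M=st([.602,-.003,.16],[.602,-.003,.125])
E
```

```text
t 17.97 q [-0.4   0.69  0.68  1.3  -0.38  1.68  0.13] pos [ 0.5961 -0.0032  0.2467] w 0.0097 F [-1.   0.1 -2.4]
 toolx yaw -8.2 tooly [-0.375  0.053 -0.925]
 to [0.602, -0.003, 0.16] tool lin [0.0383 0.078  0.0012]
 to [0.602, -0.003, 0.125] tool lin [0.0515 0.1104 0.0013]
```

Emit:
servo_tool:
  linear:
    - [0.005, 0.011, 0]
    - [0.006, 0.014, 0]
    - [0.006, 0.014, 0]
    - [0.006, 0.014, 0]
    - [0.006, 0.012, 0]
    - [0.003, 0.008, 0]
    - [0, 0, 0]
  delta_rot:
    - [0, 0, 0]
    - [0, 0, 0]
    - [0, 0, 0]
    - [0, 0, 0]
    - [0, 0, 0]
    - [0, 0, 0]
    - [0, 0, 0]
  hand: [-1, -1, -1, -1, -1, -1, -1]

```text
clock: 18.55
ee_pos: [0.597, -0.0081, 0.1598]
ee_rot: [-1.523, 0.4, 0.18]
ft_force: [-1.0, -0.0, -1.4]
width: 0.0098
```

```bash
python3 - <<'E'
from h import *
s,M=st([.602,-.003,.125])
im,W=cloud('side'); save(cv2.resize(im[130:250,200:360],None,fx=4.5,fy=4.5),'d7.png')
E
```

```text
t 18.55 q [-0.4   0.75  0.65  1.42 -0.41  1.5   0.17] pos [ 0.597  -0.0081  0.1598] w 0.0098 F [-1.  -0.  -1.4]
 toolx yaw -8.2 tooly [-0.36   0.05  -0.932]
 to [0.602, -0.003, 0.125] tool lin [0.0166 0.0309 0.0058]
```

View pics/d7.png

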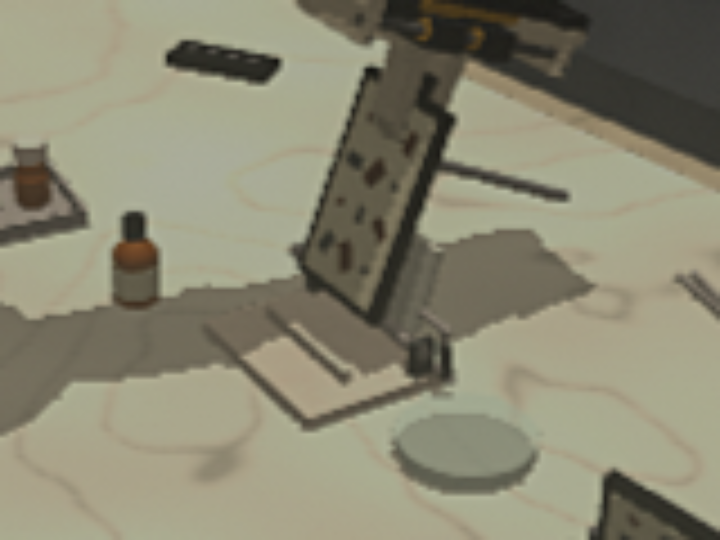

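Emit:
servo_tool:
  linear:
    - [0.005, 0.01, 0.003]
    - [0.005, 0.01, 0.003]
    - [0.003, 0.006, 0]
    - [0.001, 0.002, 0]
    - [0, 0, 0]
  delta_rot:
    - [0, 0, 0]
    - [0, 0, 0]
    - [0, 0, 0]
    - [0, 0, 0]
    - [0, 0, 0]
  hand: [-1, -1, -1, -1, -1]

```text
clock: 19.02
ee_pos: [0.6023, -0.0016, 0.1288]
ee_rot: [-1.523, 0.394, 0.176]
ft_force: [0.5, -0.1, -1.6]
width: 0.0098
```

```bash
python3 - <<'E'
from h import *
s,M=st([.602,-.003,.123])
im,W=cloud('side'); p=W.reshape(-1,3)
E
```

```text
t 19.02 q [-0.4   0.78  0.64  1.43 -0.43  1.45  0.17] pos [ 0.6023 -0.0016  0.1288] w 0.0098 F [ 0.5 -0.1 -1.6]
 toolx yaw -8.0 tooly [-0.354  0.05  -0.934]
 to [0.602, -0.003, 0.123] tool lin [ 0.002   0.0055 -0.0014]
```

Emit:
servo_tool:
  linear:
    - [0.001, 0.002, -0.001]
    - [0.001, 0.002, 0]
    - [0.001, 0.002, 0]
    - [0.001, 0.002, 0]
    - [0, 0, 0]
  delta_rot:
    - [0, 0, 0]
    - [0, 0, 0]
    - [0, 0, 0]
    - [0, 0, 0]
    - [0, 0, 0]
  hand: [-1, -1, -1, -1, -1]

```text
clock: 19.48
ee_pos: [0.6025, -0.0034, 0.1235]
ee_rot: [-1.522, 0.396, 0.176]
ft_force: [-2.0, 1.1, -1.5]
width: 0.0094
```

```bash
python3 - <<'E'
from h import *
s,M=st([.602,-.003,.123])
E
```

```text
t 19.48 q [-0.39  0.79  0.64  1.44 -0.43  1.44  0.18] pos [ 0.6025 -0.0034  0.1235] w 0.0094 F [-2.   1.1 -1.5]
 toolx yaw -8.1 tooly [-0.355  0.052 -0.934]
 to [0.602, -0.003, 0.123] tool lin [-0.0003  0.0007  0.0004]
```

Emit:
servo_tool:
  linear:
    - [0.001, 0.002, 0]
    - [0.001, 0.002, 0]
    - [0, 0, 0]
  delta_rot:
    - [0, 0, 0]
    - [0, 0, 0]
    - [0, 0, 0]
  hand: [-1, -1, -1]

```text
clock: 19.73
ee_pos: [0.6025, -0.0036, 0.1235]
ee_rot: [-1.52, 0.396, 0.176]
ft_force: [-2.9, -0.4, -1.3]
width: 0.0097
```

```bash
python3 - <<'E'
from h import *
s,M=st([.602,-.003,.123])
im,W=cloud('side'); save(cv2.resize(im[130:250,200:360],None,fx=4.5,fy=4.5),'d8.png')
E
```

```text
t 19.73 q [-0.39  0.79  0.64  1.44 -0.43  1.44  0.18] pos [ 0.6025 -0.0036  0.1235] w 0.0097 F [-2.9 -0.4 -1.3]
 toolx yaw -8.1 tooly [-0.355  0.054 -0.933]
 to [0.602, -0.003, 0.123] tool lin [-0.0004  0.0007  0.0005]
```

View pics/d8.png

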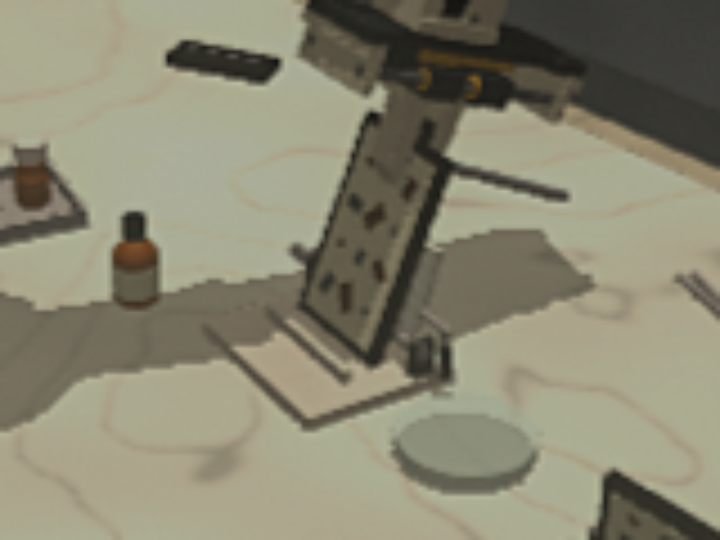

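Emit:
servo_tool:
  linear:
    - [0, 0, 0]
    - [0, 0, 0]
    - [0, 0, 0]
    - [0, 0, 0]
    - [0, 0, 0]
    - [0, 0, 0]
  delta_rot:
    - [0, 0, 0]
    - [0, 0, 0]
    - [0, 0, 0]
    - [0, 0, 0]
    - [0, 0, 0]
    - [0, 0, 0]
  hand: [-0.65, -0.5, -0.4, -0.3, -0.2, -0.2]

```text
clock: 20.28
ee_pos: [0.6044, -0.0041, 0.1224]
ee_rot: [-1.521, 0.393, 0.173]
ft_force: [-0.1, -0.0, 0.4]
width: 0.0359
```

```bash
python3 - <<'E'
from h import *
s,M=st([.602,-.003,.123])
im,W=cloud('side'); save(cv2.resize(im[130:250,200:360],None,fx=4.5,fy=4.5),'d9.png')
E
```

```text
t 20.28 q [-0.39  0.79  0.64  1.44 -0.43  1.44  0.18] pos [ 0.6044 -0.0041  0.1224] w 0.0359 F [-0.1 -0.   0.4]
 toolx yaw -8.1 tooly [-0.351  0.053 -0.935]
 to [0.602, -0.003, 0.123] tool lin [-0.0026  0.0004  0.0008]
```

View pics/d9.png

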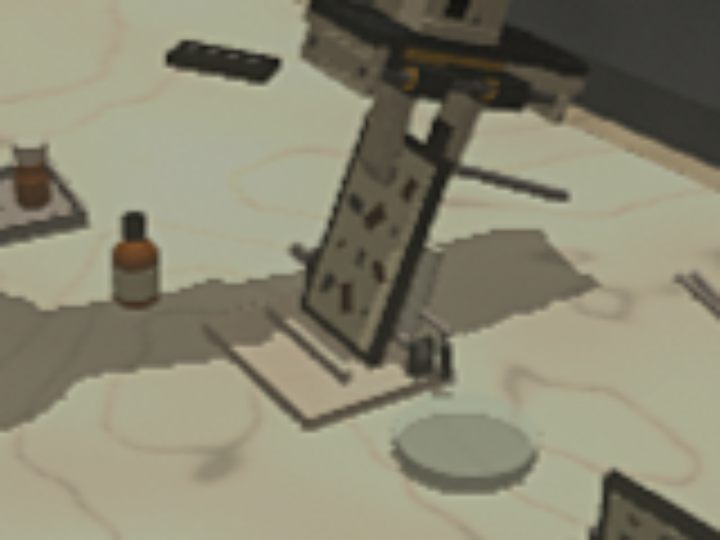

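Emit:
servo_tool:
  linear:
    - [0, -0.006, 0]
    - [0, -0.012, 0]
    - [0, -0.018, 0]
    - [0, -0.025, 0]
    - [0, -0.03, 0]
    - [0, -0.02, 0]
    - [0, 0, 0]
    - [0, 0, 0]
  delta_rot:
    - [0, 0, 0]
    - [0, 0, 0]
    - [0, 0, 0]
    - [0, 0, 0]
    - [0, 0, 0]
    - [0, 0, 0]
    - [0, 0, 0]
    - [0, 0, 0]
  hand: [-0.1, 0, 0, 0, 0, 0, 0, 0]

```text
clock: 21.0
ee_pos: [0.6446, -0.0102, 0.2321]
ee_rot: [-1.522, 0.395, 0.175]
ft_force: [-0.2, 0.4, -1.2]
width: 0.0466
```

```bash
python3 - <<'E'
from h import *
s,M=st()
im,W=cloud('side'); save(cv2.resize(im[120:250,170:370],None,fx=3.8,fy=3.8),'d10.png')
o=np.array([.5477,.0073]);t=np.radians(-9);X=np.array([np.cos(t),np.sin(t)]);Y=np.array([-X[1],X[0]])
p=W.reshape(-1,3);p=p[~np.isnan(p).any(1)]; q=np.c_[(p[:,:2]-o)@X,(p[:,:2]-o)@Y,p[:,2]]
k=q[(abs(q[:,1])<.06)&(q[:,0]>0)&(q[:,0]<.09)&(q[:,2]>.02)&(q[:,2]<.165)]
c=k.mean(0);n=np.linalg.svd(k-c)[2][2];n*=-np.sign(n[0]);r=(k-c)@n; k=k[abs(r)<.008]
c=k.mean(0);n=np.linalg.svd(k-c)[2][2];n*=-np.sign(n[0])
print('front face mean',c,'lean',np.arcsin(n[2]),'yaw err',n[1]/n[0],'y ext',np.percentile(k[:,1],[2,98]),'z',np.percentile(k[:,2],[1,99]))
print('centre',c-n*.005)
E
```

```text
t 21.0 q [-0.35  0.77  0.66  1.18 -0.41  1.7   0.13] pos [ 0.6446 -0.0102  0.2321] w 0.0466 F [-0.2  0.4 -1.2]
 toolx yaw -8.1 tooly [-0.353  0.051 -0.934]
front face mean [ 0.03994034 -0.00693332  0.0895667 ] lean 0.369115193796066 yaw err 0.0539547164161813 y ext [-0.05130178  0.0425291 ] z [0.02154658 0.15525466]
centre [ 0.0445968  -0.00668208  0.08776275]
```

View pics/d10.png

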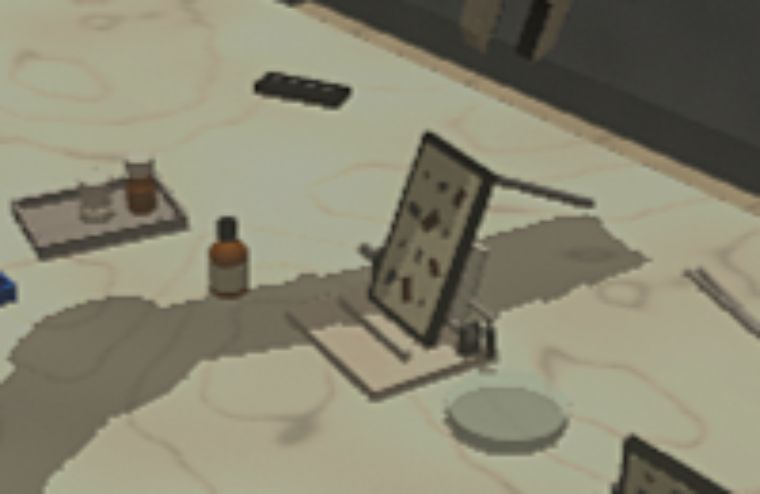

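All values are within tolerance: lean 0.37 rad, chart about 4 mm off centre, yaw error 0.05 rad. The gripper is clear, so I'm handing in.

```bash
python3 -c "
from cell import job; print(job.finish_job())"
```

```text
the job is handed in; nothing more can be done
None
```

The job is handed in after about 21 s of robot time. The vial is in the steel tray, the panel is snapped open, and the tall chart leans on the stand behind the lip. No verdict was given.

- **Vial:** I set it down in the steel tray beside the pot. It is upright in the last side picture, and its top measured about 60 mm, as expected.
- **Panel:** I pushed the lever over with closed fingers. The scene picture showed the knob down and the panel open, and a plane fit to its back face gave about 13° past upright (16° nominal).
- **Chart:** The last fit to the side-camera points, in the stand's frame, all falls inside the limits:

| Quantity | Measured | Allowed |
|---|---|---|
| Centre, x | 45 mm | 28 to 60 mm |
| Centre, off the middle (y) | 4 to 7 mm | 22 mm |
| Centre, z | 85 to 88 mm | 70 to 95 mm |
| Lean | 0.37 rad | 0.18 to 0.65 rad |
| Out of square with the panel | 0.05 rad | 0.2 rad |

- **Bystanders:** The dropper bottle, dish, pot and low chart look unmoved in the pictures. I did not measure all of them again at the end.
- **Disagreement:** The first wrist picture put things about 8 mm off, because the arm was still moving. I relied on the two fixed cameras instead. They gave the stand's turn as -7° to -10°, and I used -9°.

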